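Fit the index plate on the circuit-board stand

ROBOT

A 6-joint arm with a two-finger parallel gripper is mounted at the origin on the work surface. World frame = base frame: x ahead of the robot, y to its left, z up, the work surface at z = 0. Lengths are in m, angles in rad, forces in N, time in s.
With the tool pointing down it reaches from about 0.325 to 1 m from the base axis. Payload 5.1 kg.
Tool frame: the origin (TCP) lies midway between the tips of the shut fingers; the grasp point (between the pads) lies env.grip_point_offset behind it (env.grip_point_offset is the distance from the TCP to the grasp point, in m); z points along the fingers, y is the line along which they close (so a half turn about z gives the same grasp; the last joint's range is limited). The gripper opens to 85 mm and grips with 20 to 120 N. Pads are 22 mm wide; open, the fingers measure 114 mm over their backs; the gripper's body (76 mm by 85 mm) begins 54 mm behind the grasp point. The pads swing forward as they close: fully open they stand 13 mm farther back than shut.
Start: joints at [1.185, 0.124, 1.65, -0, 1.367, -0.083], TCP at [0.194, 0.62, 0.231] pointing down, gripper open.
Joint ranges: [-2.61, 2.61], [-1.02, 2.33], [0.03, 2.71], [-1.35, 4.49], [0.32, 2.68], [-2.91, 2.91]. Speed limits (rad/s): [2.57, 2.57, 3.14, 3.14, 3.14, 3.14].

INTERFACE

Orientations are given as [roll, pitch, yaw] about the fixed x, y, z axes, in that order (R = Rz(yaw) Ry(pitch) Rx(roll)).
In Python, from workcell import env gives the robot as it stands.
- The arm moves only by the tool servo_tool, never from a script. Its argument "rows" is a list of rows, each a list of 7 numbers: the shift along the tool's x, y, z each as a share of 80 mm, from -1 to 1, then the turn, a rotation vector about the tool's x, y, z each as a share of 180 degrees, from -1 to 1, then the closure, from 0 (fully open) to 1 (shut). A call has 1 to 12 rows; each row shifts and turns the commanded pose from where the row before left it, along the tool's axes as they then stand; what a row does not reach is not made up. A row lasts 1/10 s, in which the tool goes at most 50 mm and 8.59 degrees, less where a joint would pass 70% of its speed; a pose out of reach is approached as far as the arm can. A call with a number of a shift or a turn outside -1 to 1 is refused whole. A call with a gripper value outside its range is refused whole. The fingers move at their own pace and stop on an object; "newtons" is the grip in N (left out, the last holds). Time passes only in rows, so rows that do not move let the fingers close. It gives the time, the measured TCP pose, the force, the opening and the grip force at its end, in the units of the state.
- env.get_state(): the state, without advancing time (a new reading comes with each control period).
- env.snapshot(name): name is "side" or "top" or "wrist"; returns a dict with "pixels" (384x512x3 uint8, blue, green, red), "K" (3x3 intrinsics, pixels), "k1" (the pictures are not rectified: a ray, as slopes to the right and down, at radius r is drawn at 1 + k1 r^2 times it, then the intrinsics apply), "world_to_cam" (4x4, takes a point from world to camera coordinates). Camera axes: x right, y up, looking along -z (the intrinsics and any distortion apply to the point x, -y, -z); pixel columns grow to the right and rows downward; lengths in m; the calibration is good to about 2 mm. A picture is of the moment at which its call begins. There is no depth.
- env.finish_job(): hands the job in; it is judged then, once.
Trained networks look in a picture, given as the dict that the camera call returned (one of the last four; its "shot" number tells which), for a name from the list of things; names that differ only in an ending like _2 or _b are one class to them, and where a whole thing is asked for, a point or a joint stands for the part that bears it (a point fixed in the world has none). Each returns a list of dicts, best first, with "p" (0 to 1); they miss things now and then, are a little off and sometimes report something else, mostly with a low value. They report only what shows in the picture. A call takes as long as a camera call. They do not tell look-alikes from the thing itself.
- env.find_in(target, picture): "extent" ([left, top, right, bottom] in pixels, round what is visible of it).
- env.tip_of(target, picture): "point" ([column, row] in pixels: a listed point, or the origin of a listed thing).
The state is a dict: "time_s": time; "joints": joint angles; "qvel": joint speeds; "effort": joint torques, N m; "tool_pos": TCP position; "tcp_rot": TCP orientation; "wrist_force": force on the tool from outside, world axes, zero at the start; "moment": the same for the moment, N m; "width": finger opening in m; "finger_force": force on a finger pad.
Only numpy, scipy, OpenCV 4.12 (cv2) and the standard library are available. Lean on these libraries where they do the work, as an engineer would, in place of code of your own. Each camera call takes 0.05 s, during which the arm holds its last target. There are 200 camera calls.

TASK

Pick up the index plate and lower it, clamps up, over the stand's spindle and its locating pin together, feeling for the pin by turning the plate gently, until it lies fully home and flush on the stand. Then slide the tall steel collar down the spindle until it rests on the plate's boss, and let go. Be gentle throughout, never forcing the parts together, and leave the other things on the bench where they are.

Things in the scene. Friction and masses are not known exactly. Their poses are not given: they have to be found in the camera images.
- stand: Fixed grey round stand, foot 110 mm across. Origin: centre of its underside, on the bench; z up along the spindle. Its flat dark ring on top, 96 mm across, is the seat, 40 mm above the origin.
- stand_seat (a point): Centre of the seat, same axes as the stand. One upright 6 mm locating pin stands on the ring, 36 mm from the spindle axis, rising 8 mm above the seat (top 2 mm tapered to 3 mm across). The ring is locked at an angle that differs each time and is not measured: seen from the spindle the pin lies within 0.35 rad either side of the stand's +x direction.
- stand_tip (a point): Tip of the stand's central steel spindle, 96 mm above the stand's origin. The spindle is 12 mm in diameter, its top 6 mm tapered to 4 mm across.
- plate: Loose aluminium index plate, about 0.2 kg, lying right way up. Origin: centre of its underside, on the bore's axis; z up. 110 mm along x, 90 mm along y, 6 mm thick; two black clamps 12 mm high on the corners at -x. A 14 mm bore goes through plate and boss. Resting on the pin's top its underside is 8 mm above the seat; fully home, 0 mm.
- plate_boss (a point): Centre of the top of the plate's square boss, 40 mm above the plate's underside. The boss is 30 by 30 mm, sides square to the plate's x and y: grip the plate by it.
- plate_hole (a point): Centre of the pin hole at the plate's underside: 8.5 mm wide, right through, 36 mm from the bore's axis along the plate's +x.
- collar: Loose plain dark steel collar (tube), about 70 g, standing upright: 30 mm outside diameter, 14.4 mm bore, 36 mm tall. Origin: centre of its underside; z up. On the seated plate's boss its underside is 80 mm above the stand's origin, the spindle reaching 16 mm into it.
- screwdriver: Bystander: screwdriver lying on the bench, 170 mm long.
- flux_jar: Bystander: small amber jar, 40 mm across, 45 mm tall; origin at its underside.
- tin: Bystander: shallow tin dish, 84 mm across, 16 mm tall.
- spacer: Bystander: flat steel ring, 40 mm across, 10 mm tall.
- connector: Bystander: white plastic block, 36 x 16 x 14 mm.
Not all that is in view belongs to the job. What is shaped like the plate but orange is not meant. Leave any blue look-alike of the collar alone.

How it is judged:
On the way:
1. the plate lies flush on the stand, over spindle and pin (horizontal distance between plate and stand below 0.003 m and z of plate in the frame of stand below 0.042 m and angle between plate's own z axis and vertical below 0.04 rad), for 0.2 s.
At the end, for the whole second after the job is handed in: Plate upright (0.04 rad) on the seat, pin in its hole, axis within 3 mm, underside 37 to 42 mm above the stand's origin; collar on the boss around the spindle, axis within 4 mm, tilt under 0.1 rad, underside 77 to 83 mm above the stand's origin; both at rest (all of step 1 and z of plate in the frame of stand above 0.037 m and horizontal distance between collar and stand below 0.004 m and z of collar in the frame of stand between 0.077 and 0.083 m and angle between collar's own z axis and vertical below 0.1 rad and linear speed of each of plate, collar below 0.02 m/s); the robot touches nothing.
It fails at once if the plate is pressed against the stand with more than 35 N (contact force between plate and stand above 35 N).
It fails at once if the collar is pressed against plate or stand with more than 35 N (contact force between collar and plate above 35 N or contact force between collar and stand above 35 N).
It fails at once if a bystander is moved by more than 25 mm (distance of any of screwdriver, flux_jar, tin, spacer, connector from where it was at the start of the episode above 0.025 m).
It also fails if it takes over 72 s, if anything falls off the work surface, if the arm or the gripper's body presses on something with over 40 N, if the wrist force passes 120 N, or if a joint passes its speed limit or range.

## Working session

There is one attempt and no reset: what is moved stays moved. The work goes in short steps, Python scripts to look and compute and a tool call to move; the robot and the scene stay as the last step left them, time stands still between calls to the robot, and variables do not carry over. Pictures are saved under pics/ and viewed, at most 13 in all, crops included, and the job is handed in when it is done.

Besides the shell and the picture viewer there is one more tool, called after ">>>" as name(argument=value, ...) on one line, values as JSON. servo_tool: Moves the arm, as the interface text tells. Shift numbers are shares of 80 mm and turn numbers shares of 180 degrees, none past 1 either way. Its arguments: {"type":"object","properties":{"rows":{"type":"array"},"newtons":{"type":"number"}},"required":["rows"]}

```bash
mkdir -p pics; ls; cat > h.py <<'E'
import numpy as np, cv2
from scipy.spatial.transform import Rotation as R
from workcell import env
def proj(s,P):
    P=np.atleast_2d(P); c=(s["world_to_cam"]@np.c_[P,np.ones(len(P))].T)[:3]
    x=c[0]/-c[2]; y=-c[1]/-c[2]; f=1+s["k1"]*(x*x+y*y)
    return (s["K"]@np.array([x*f,y*f,np.ones_like(x)]))[:2].T
def ray(s,px):
    a=np.linalg.inv(s["K"])@[px[0],px[1],1]; d=a[:2]; u=d.copy()
    for _ in range(20): u=d/(1+s["k1"]*(u@u))
    T=np.linalg.inv(s["world_to_cam"]); return T[:3,3],T[:3,:3]@[u[0],-u[1],-1]
def atz(s,px,z):
    o,d=ray(s,px); return o+d*(z-o[2])/d[2]
def tri(*obs):
    A=np.zeros((3,3));b=np.zeros(3)
    for s,px in obs:
        o,d=ray(s,px); d=d/np.linalg.norm(d); M=np.eye(3)-np.outer(d,d); A+=M;b+=M@o
    return np.linalg.solve(A,b)
E
cat > a.py <<'E'
from h import *
print(env.grip_point_offset, env.get_state())
S={}
for n in("side","top","wrist"):
    s=S[n]=env.snapshot(n); cv2.imwrite(f"pics/0{n}.png",s["pixels"])
    T=np.linalg.inv(s["world_to_cam"]);print(n,T[:3,3].round(3),s["k1"],s["K"][0,0])
    for t,z in dict(stand_seat=.04,stand_tip=.096,plate=0.,plate_boss=.04,plate_hole=0.006,collar=0.,flux_jar=0,tin=0,spacer=0,connector=0,screwdriver=0).items():
        print(t,[(round(d["p"],2),np.round(d["point"]).tolist(),atz(s,d["point"],z).round(3)[:2].tolist()) for d in env.tip_of(t,s)[:3]])
cv2.imwrite("pics/0.png",np.hstack([S["side"]["pixels"],S["top"]["pixels"]])[:, :])
E
python3 a.py
```

```text
pics
0.0187 {'time_s': 0.0, 'joints': array([ 1.18537369e+00,  1.24520207e-01,  1.65164070e+00, -1.92858332e-05,
        1.36748440e+00, -8.25820792e-02]), 'qvel': array([ 0.00035098, -0.00023185, -0.00089871,  0.00158939, -0.00170593,
        0.00011909]), 'effort': array([ 9.81430712e-04, -4.23611498e+01, -3.65456128e+01, -1.20368270e-05,
        7.21590273e-03,  3.34528970e-06]), 'tool_pos': array([0.19364941, 0.61986307, 0.23006292]), 'tcp_rot': array([-3.13954544e+00, -1.50503666e-04,  2.83875586e+00]), 'wrist_force': array([0.68272064, 0.72356678, 0.74325208]), 'moment': array([0.03678227, 0.01307128, 0.00023212]), 'finger_force': 0.0, 'width': 0.0853208864278244}
side [0.414 0.695 0.611] -0.11549864435108895 418.6587262586612
stand_seat [(0.96, [240.0, 203.0], [0.535, -0.024])]
stand_tip [(0.64, [234.0, 184.0], [0.544, -0.019])]
plate [(0.87, [344.0, 170.0], [0.29, -0.235]), (0.64, [278.0, 157.0], [0.464, -0.286]), (0.41, [297.0, 198.0], [0.41, -0.103])]
plate_boss [(0.94, [277.0, 147.0], [0.469, -0.273]), (0.83, [346.0, 158.0], [0.287, -0.227]), (0.48, [236.0, 186.0], [0.552,
[... 871 characters left out ...]
8, -0.26]), (0.76, [364.0, 207.0], [0.491, -0.264])]
collar [(0.74, [365.0, 203.0], [0.499, -0.27]), (0.57, [138.0, 222.0], [0.467, 0.281]), (0.48, [149.0, 246.0], [0.409, 0.253])]
flux_jar [(0.77, [176.0, 125.0], [0.71, 0.192])]
tin [(0.98, [346.0, 126.0], [0.694, -0.234])]
spacer [(0.43, [218.0, 246.0], [0.405, 0.087])]
connector [(0.62, [292.0, 238.0], [0.419, -0.089])]
screwdriver [(0.86, [268.0, 126.0], [0.7, -0.039]), (0.44, [362.0, 217.0], [0.466, -0.26])]
wrist [0.124 0.643 0.375] -0.05824613748217473 324.3285073628602
stand_seat []
stand_tip []
plate []
plate_boss []
plate_hole []
collar [(0.37, [63.0, 367.0], [0.403, 0.257])]
flux_jar []
tin []
spacer []
connector []
screwdriver []
```

```bash
python3 -c "
import cv2
a=cv2.imread('pics/0side.png')[120:384,100:400];b=cv2.imread('pics/0top.png')[90:354,100:400]
import numpy as np
cv2.imwrite('pics/0c.png',cv2.resize(np.vstack([a,b]),None,fx=1.13,fy=1.13))
cv2.imwrite('pics/0c.png',cv2.resize(np.hstack([a,b]),None,fx=1.33,fy=1.33))"
```

```text
(no output)
```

View pics/0c.png

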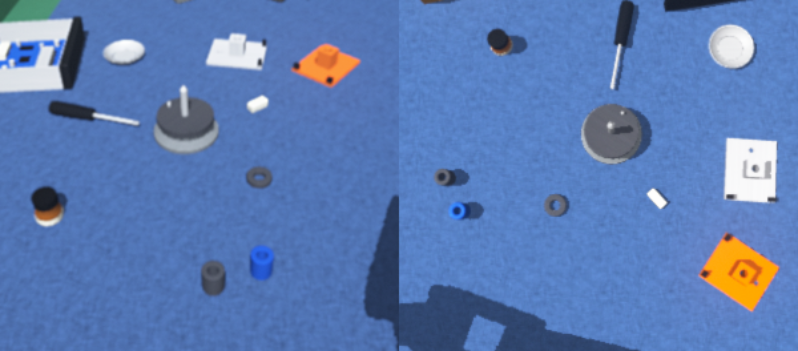

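The pictures show the grey plate at (0.47,-0.265) with its hole toward world +x, the orange decoy nearer the robot, the stand at about (0.534,-0.015) with the pin as a bright dot up-right of the tip, and the dark collar at (0.465,0.28). The blue decoy is beside the collar. Moving above the plate now.

>>> servo_tool(rows=[[-0.15, -0.22, 0, 0, 0, 0, 0], [-0.314, -0.456, 0, 0, 0, 0, 0], [-0.314, -0.456, 0, 0, 0, 0, 0], [-0.314, -0.456, 0, 0, 0, 0, 0], [-0.314, -0.456, 0, 0, 0, 0, 0], [-0.314, -0.456, 0, 0, 0, 0, 0], [-0.314, -0.456, 0, 0, 0, 0, 0], [-0.314, -0.456, 0, 0, 0, 0, 0], [-0.314, -0.456, 0, 0, 0, 0, 0], [-0.314, -0.456, 0, 0, 0, 0, 0], [-0.314, -0.456, 0, 0, 0, 0, 0], [-0.314, -0.456, 0, 0, 0, 0, 0]])

```text
time_s: 3.0
tool_pos: [0.3443, 0.133, 0.2317]
tcp_rot: [3.141, 0.001, 2.839]
wrist_force: [1.3, 0.3, 0.2]
width: 0.0852
finger_force: 0.0
```

>>> servo_tool(rows=[[-0.314, -0.456, 0, 0, 0, 0, 0], [-0.314, -0.456, 0, 0, 0, 0, 0], [-0.314, -0.456, 0, 0, 0, 0, 0], [-0.314, -0.456, 0, 0, 0, 0, 0], [-0.314, -0.456, 0, 0, 0, 0, 0], [-0.314, -0.456, 0, 0, 0, 0, 0], [-0.314, -0.456, 0, 0, 0, 0, 0], [-0.314, -0.456, 0, 0, 0, 0, 0], [-0.314, -0.456, 0, 0, 0, 0, 0], [-0.15, -0.22, 0, 0, 0, 0, 0], [0, 0, 0, 0, 0, -0.04, 0], [0, 0, 0, 0, 0, -0.04, 0]])

```text
time_s: 4.2
tool_pos: [0.4682, -0.2675, 0.2311]
tcp_rot: [3.141, -0.0, 3.094]
wrist_force: [-0.3, 0.7, 0.5]
width: 0.0853
finger_force: 0.0
```

>>> servo_tool(rows=[[0, 0, 0, 0, 0, -0.02, 0], [0, 0, 0, 0, 0, 0, 0], [0, 0, 0, 0, 0, 0, 0]])

```text
time_s: 4.5
tool_pos: [0.4682, -0.2665, 0.2314]
tcp_rot: [-3.142, 0.0, -3.132]
wrist_force: [-0.6, -0.3, -0.6]
width: 0.0852
finger_force: 0.0
```

```bash
cat > b.py <<'E'
from h import *
st=env.get_state();print(st["time_s"],st["tool_pos"],st["tcp_rot"])
s=env.snapshot("wrist"); t=env.snapshot("top");u=env.snapshot("side")
T=np.linalg.inv(s["world_to_cam"]);print(T.round(3))
for n,z in dict(plate=0,plate_boss=.04,plate_hole=0.006).items():
    print(n,[(round(d["p"],2),np.round(d["point"],1).tolist(),atz(s,d["point"],z).round(4)[:2].tolist()) for d in env.tip_of(n,s)[:3]])
cv2.imwrite("pics/1w.png",s["pixels"]); np.save("pics/1w.npy",{k:s[k] for k in("K","k1","world_to_cam")},allow_pickle=True)
# stand: enlarged crop around stand in both fixed cams
cv2.imwrite("pics/1s.png",np.hstack([cv2.resize(i[a:a+60,b:b+60],(390,390),interpolation=cv2.INTER_CUBIC) for i,a,b in((t["pixels"],155,230),(u["pixels"],170,210))]))
for n,z in dict(stand_seat=.04,stand_tip=.096).items():
  a,b=env.tip_of(n,t),env.tip_of(n,u)
  if a and b: print(n,tri((t,a[0]["point"]),(u,b[0]["point"])),a[0],b[0])
np.save("pics/cams.npy",{"top":{k:t[k] for k in("K","k1","world_to_cam")},"side":{k:u[k] for k in("K","k1","world_to_cam")}},allow_pickle=True)
E
python3 b.py
```

```text
4.5 [ 0.46823897 -0.26654683  0.23137785] [-3.14152152e+00  9.02820633e-05 -3.13159860e+00]
[[-0.01  -0.957 -0.289  0.395]
 [ 1.    -0.009 -0.003 -0.267]
 [ 0.001 -0.289  0.957  0.375]
 [ 0.     0.     0.     1.   ]]
plate [(0.66, [257.1, 162.6], [0.4665, -0.2599])]
plate_boss [(0.86, [255.4, 168.9], [0.4656, -0.2624])]
plate_hole [(0.81, [250.5, 191.1], [0.4996, -0.2673])]
stand_seat [ 0.53556432 -0.01600158  0.04085008] {'point': [259.8, 189.6], 'p': 0.78} {'point': [237.6, 205.0], 'p': 0.62}
stand_tip [ 0.54226934 -0.02035082  0.0860412 ] {'point': [261.5, 182.8], 'p': 0.69} {'point': [234.1, 187.1], 'p': 0.97}
```

View pics/1w.png

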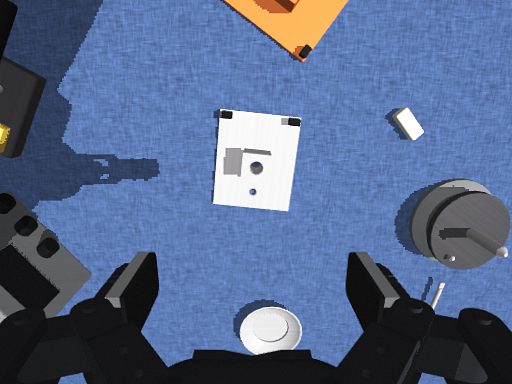

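View pics/1s.png

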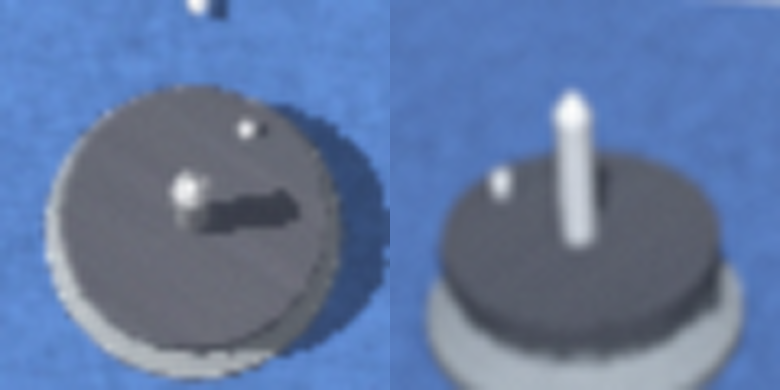

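Wrist view: white plate with corners about (220,109),(300,118),(289,211),(213,205), bore (257,168), hole (253,191), clamps on the robot side. Stand crops: spindle tip at top (258.6,183)/side (238,184.6); pin top at top (267.7,174.6)/side (226.9,196).

```bash
cat > c.py <<'E'
from h import *
C=np.load("pics/cams.npy",allow_pickle=True).item(); t,u=C["top"],C["side"]
w=np.load("pics/1w.npy",allow_pickle=True).item()
tip=tri((t,[258.6,183]),(u,[238,184.8])); pin=tri((t,[267.7,174.6]),(u,[226.9,196]))
print("tip",tip,"pin",pin,"tip top@z",atz(t,[258.6,183],.095),atz(u,[238,184.8],.095),"base",atz(u,[239,207.5],.04),"pin",atz(t,[267.7,174.6],.047),atz(u,[226.9,196],.047))
# seat circle from top: dark grey disc
im=cv2.imread("pics/0top.png"); hsv=cv2.cvtColor(im,cv2.COLOR_BGR2HSV)
for name,s in(("top",t),("side",u)):
    im=cv2.imread(f"pics/0{name}.png"); hsv=cv2.cvtColor(im,cv2.COLOR_BGR2HSV)
    m=((hsv[...,1]<60)&(hsv[...,2]<125)).astype(np.uint8); m=cv2.morphologyEx(m,cv2.MORPH_CLOSE,np.ones((7,7)))
    n,l,st,c=cv2.connectedComponentsWithStats(m); i=l[198,250] ; print(name,i,st[i])
    cn=max(cv2.findContours((l==i).astype(np.uint8),0,1)[0],key=len)[:,0]
    P=np.array([atz(s,p,.04)[:2] for p in cn]).astype(np.float32); print("seat circ",cv2.minEnclosingCircle(P), cv2.fitEllipse(P))
# plate
im=cv2.imread("pics/1w.png"); hsv=cv2.cvtColor(im,cv2.COLOR_BGR2HSV)
m=((hsv[...,1]<60)&(hsv[...,2]>150)).astype(np.uint8); n,l,st,c=cv2.connectedComponentsWithStats(m); i=l[200,230]; print(st[i])
cn=max(cv2.findContours((l==i).astype(np.uint8),0,1)[0],key=len)[:,0]
P=np.array([atz(w,p,.006)[:2] for p in cn]).astype(np.float32); print("plate rect",cv2.minAreaRect(P),cv2.boxPoints(cv2.minAreaRect(P)))
print("bore",atz(w,[256.7,168.3],.04),"hole",atz(w,[252.8,191.8],.006))
E
python3 c.py
```

```text
tip [ 0.53611944 -0.0141888   0.09753603] pin [ 0.56514312 -0.035234    0.05017101] tip top@z [ 0.53780716 -0.01412513  0.095     ] [ 0.53548576 -0.01742875  0.095     ] base [ 0.53491435 -0.00911207  0.04      ] pin [ 0.56588634 -0.03528243  0.047     ] [ 0.56590583 -0.03933944  0.047     ]
top 21 [ 240  169   42   41 1374]
seat circ ((0.5329118967056274, -0.01852833479642868), 0.0509088933467865) ((0.5341317057609558, -0.018266338855028152), (0.09215698391199112, 0.09919481724500656), 142.43785095214844)
side 33 [ 218  194   43   31 1057]
seat circ ((0.5333012938499451, -0.00563493836671114), 0.05314812436699867) ((0.5336882472038269, -0.005265178624540567), (0.09264233708381653, 0.1040717139840126), 14.920517921447754)
[ 213  109   88  102 7025]
plate rect ((0.4644220769405365, -0.2621130645275116), (0.0911751314997673, 0.11096750199794769), 84.63123321533203) [[ 0.4049163  -0.30230927]
 [ 0.515397   -0.312692  ]
 [ 0.52392787 -0.22191685]
 [ 0.41344714 -0.21153414]]
bore [ 0.46493775 -0.26101291  0.04      ] hole [ 0.50045519 -0.26461229  0.006     ]
```

>>> servo_tool(rows=[[0.05, 0.056, 0, 0, 0, 0.033, 0], [0, 0, 0.3, 0, 0, 0, 0], [0, 0, 0.5, 0, 0, 0, 0], [0, 0, 0.5, 0, 0, 0, 0], [0, 0, 0.5, 0, 0, 0, 0], [0, 0, 0.4, 0, 0, 0, 0], [0, 0, 0.3, 0, 0, 0, 0], [0, 0, 0.15, 0, 0, 0, 0], [0, 0, 0.09, 0, 0, 0, 0], [0, 0, 0, 0, 0, 0, 0], [0, 0, 0, 0, 0, 0, 0.2]], newtons=40)

```text
time_s: 6.1
tool_pos: [0.4652, -0.2628, 0.0135]
tcp_rot: [-3.14, 0.002, 3.049]
wrist_force: [-0.1, -0.5, 1.3]
width: 0.0731
finger_force: 0.0
```

>>> servo_tool(rows=[[0, 0, 0, 0, 0, 0, 0.4], [0, 0, 0, 0, 0, 0, 0.5], [0, 0, 0, 0, 0, 0, 0.6], [0, 0, 0, 0, 0, 0, 0.8], [0, 0, 0, 0, 0, 0, 1], [0, 0, 0, 0, 0, 0, 1], [0, 0, 0, 0, 0, 0, 1]])

```text
time_s: 6.8
tool_pos: [0.4647, -0.2626, 0.0129]
tcp_rot: [-3.141, 0.001, 3.049]
wrist_force: [-1.1, 0.2, 5.6]
width: 0.0295
finger_force: 41.4
```

>>> servo_tool(rows=[[0, 0, -0.05, 0, 0, 0, 1], [0, 0, -0.15, 0, 0, 0, 1], [0, 0, -0.3, 0, 0, 0, 1], [0, 0, -0.4, 0, 0, 0, 1], [0, 0, -0.4, 0, 0, 0, 1], [0, 0, -0.3, 0, 0, 0, 1], [-0.1, 0.17, -0.1, 0, 0, 0, 1], [-0.2, 0.35, 0, 0, 0, 0, 1], [-0.2, 0.35, 0, 0, 0, 0, 1], [-0.2, 0.3, 0, 0, 0, 0, 1], [-0.06, 0.12, 0, 0, 0, 0, 1], [0, 0, 0, 0, 0, 0, 1]])

```text
time_s: 8.0
tool_pos: [0.5342, -0.1632, 0.1471]
tcp_rot: [3.141, -0.002, 3.052]
wrist_force: [-0.6, -0.3, -1.2]
width: 0.0297
finger_force: 40.3
```

>>> servo_tool(rows=[[0, 0, 0, 0, 0, 0, 1], [0, 0, 0, 0, 0, 0, 1]])

```text
time_s: 8.2
tool_pos: [0.5335, -0.1656, 0.1477]
tcp_rot: [-3.142, -0.001, 3.048]
wrist_force: [-0.4, -0.8, -3.1]
width: 0.0294
finger_force: 40.3
```

```bash
cat > d.py <<'E'
from h import *
st=env.get_state();print(st["time_s"],st["tool_pos"],st["tcp_rot"],st["wrist_force"],st["width"])
s=env.snapshot("wrist")
for n,z in dict(stand_seat=.04,stand_tip=.096,plate_boss=.177,plate_hole=.137).items():
    print(n,[(round(d["p"],2),np.round(d["point"],1).tolist(),atz(s,d["point"],z).round(4)[:2].tolist()) for d in env.tip_of(n,s)[:3]])
cv2.imwrite("pics/2w.png",s["pixels"]); np.save("pics/2w.npy",{k:s[k] for k in("K","k1","world_to_cam")},allow_pickle=True)
E
python3 d.py
```

```text
8.2 [ 0.53352381 -0.16557969  0.14774105] [-3.14153038e+00 -9.12192360e-04  3.04827014e+00] [-0.44601223 -0.82438049 -3.11605706] 0.02939104189107385
stand_seat [(0.87, [436.1, 179.8], [0.5357, -0.0148])]
stand_tip [(0.74, [484.0, 202.6], [0.5374, -0.013])]
plate_boss [(0.94, [250.8, 286.7], [0.5326, -0.1656]), (0.23, [414.9, 170.5], [0.4904, -0.1014])]
plate_hole []
```

View pics/2w.png

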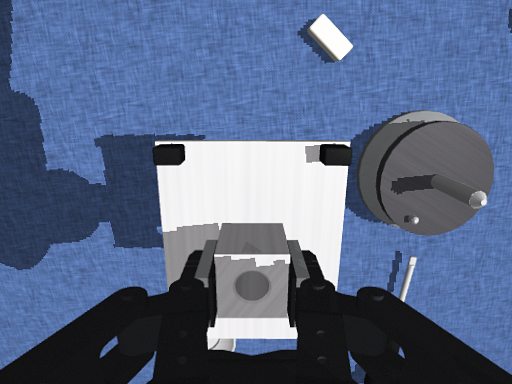

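```bash
python3 -c "
import cv2
a=cv2.imread('pics/2w.png')[105:245,352:502]
cv2.imwrite('pics/2c.png',cv2.resize(a,None,fx=4,fy=4,interpolation=cv2.INTER_CUBIC))"
```

```text
(no output)
```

View pics/2c.png

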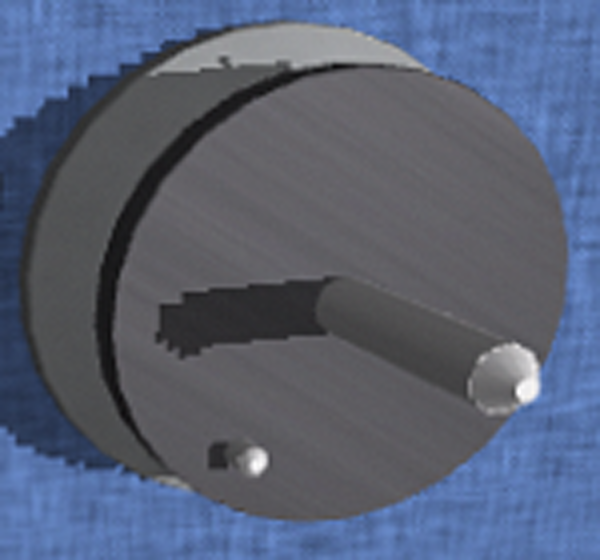

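```bash
cat > e.py <<'E'
from h import *
from scipy.optimize import least_squares
w=np.load("pics/2w.npy",allow_pickle=True).item()
f=lambda x,y,z: atz(w,[352+(x-1.5)/4,105+(y-1.5)/4],z)[:2]
E=np.array([f(x,y,.04) for x,y in((567,255),(545,170),(480,100),(375,67),(116,310),(150,440),(230,505),(310,520),(400,505))])
r=least_squares(lambda c:np.hypot(*(E-c[:2]).T)-c[2],[.535,-.015,.048]); print("seat",r.x,r.fun.round(4))
tip=f(527,388,.096);cyl=f(503,378,.090);pin=f(258,458,.048);print("tip",tip,"cyl",cyl,"pin",pin)
for c in(r.x[:2],tip,cyl): d=pin-c;print(np.hypot(*d),np.arctan2(d[1],d[0]))
print("boss",atz(w,[251,286.5],.1748))
E
python3 e.py
```

```text
seat [ 0.53706494 -0.01335836  0.04733006] [-0.0001 -0.0003 -0.0004  0.0005  0.0003 -0.0004 -0.0003 -0.0002  0.0008]
tip [ 0.5366636  -0.01354171] cyl [ 0.53680981 -0.01358709] pin [ 0.56510665 -0.03381119]
0.03470815239745601 -0.6301676538559396
0.03492647534877456 -0.619154902454206
0.03478111180259317 -0.6205318963329972
boss [ 0.53389236 -0.16566775  0.1748    ]
```

Stand axis measures (0.5368,-0.0135), with the pin at -0.62 rad from world +x. The seat, tip and cylinder fits agree. Next I move the plate above the stand and turn it to that angle.

>>> servo_tool(rows=[[0.02, 0.2, 0, 0, 0, 0, 1], [0.02, 0.35, 0, 0, 0, 0, 1], [0.03, 0.4, 0, 0, 0, 0, 1], [0.03, 0.4, 0, 0, 0, 0, 1], [0.02, 0.3, 0, 0, 0, 0, 1], [0.02, 0.245, 0, 0, 0, 0, 1], [0, 0, 0, 0, 0, 0.042, 1], [0, 0, 0, 0, 0, 0.042, 1], [0, 0, 0, 0, 0, 0.042, 1], [0, 0, 0, 0, 0, 0.042, 1], [0, 0, 0.2, 0, 0, 0, 1], [0, 0, 0.1, 0, 0, 0, 1]])

```text
time_s: 9.65
tool_pos: [0.536, -0.0124, 0.1222]
tcp_rot: [-3.141, -0.002, 2.524]
wrist_force: [-0.5, 0.2, -1.9]
width: 0.0294
finger_force: 40.5
```

>>> servo_tool(rows=[[0, 0, 0, 0, 0, 0, 1], [0, 0, 0, 0, 0, 0, 1]])

```text
time_s: 9.85
tool_pos: [0.5365, -0.0128, 0.1232]
tcp_rot: [-3.141, -0.001, 2.523]
wrist_force: [0.4, -0.4, -2.4]
width: 0.0292
finger_force: 40.5
```

```bash
cat > f.py <<'E'
from h import *
st=env.get_state();print(st["time_s"],st["tool_pos"],st["tcp_rot"],st["wrist_force"],st["moment"],st["width"])
Rt=R.from_euler("xyz",st["tcp_rot"]).as_matrix()
print("to axis, tool mm", (Rt.T@(np.array([.5365,-.0135,st["tool_pos"][2]])-st["tool_pos"])*1e3).round(2))
s=env.snapshot("wrist")
print([(round(d["p"],2),np.round(d["point"],1).tolist(),atz(s,d["point"],st["tool_pos"][2]+.0271).round(4)[:2].tolist()) for d in env.tip_of("plate_boss",s)[:3]])
cv2.imwrite("pics/3w.png",s["pixels"])
E
python3 f.py
```

```text
9.85 [ 0.53650677 -0.01283297  0.12321329] [-3.14083213e+00 -1.46531103e-03  2.52256306e+00] [ 0.39439344 -0.38048037 -2.42152771] [-0.01151186 -0.04966054  0.00999109] 0.029198934274337
to axis, tool mm [-0.38 -0.55 -0.  ]
[(0.72, [252.1, 285.1], [0.5364, -0.0122])]
```

View pics/3w.png

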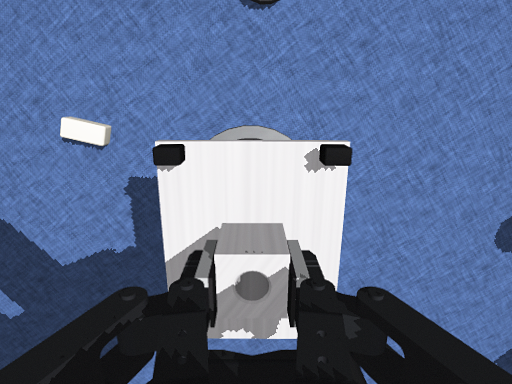

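Plate is centred over the stand, corners symmetric in view (bore at (252,285)). I'll correct 0.5 mm and lower.

>>> servo_tool(rows=[[-0.005, -0.007, 0.06, 0, 0, 0, 1], [0, 0, 0.06, 0, 0, 0, 1], [0, 0, 0.06, 0, 0, 0, 1], [0, 0, 0.05, 0, 0, 0, 1], [0, 0, 0.05, 0, 0, 0, 1], [0, 0, 0.03, 0, 0, 0, 1], [0, 0, 0, 0, 0, 0, 1]])

```text
time_s: 10.65
tool_pos: [0.5367, -0.0136, 0.0987]
tcp_rot: [-3.141, -0.001, 2.522]
wrist_force: [-0.5, 0.3, -1.6]
width: 0.0296
finger_force: 40.5
```

>>> servo_tool(rows=[[0, 0, 0.05, 0, 0, 0, 1], [0, 0, 0.05, 0, 0, 0, 1], [0, 0, 0.05, 0, 0, 0, 1], [0, 0, 0.05, 0, 0, 0, 1], [0, 0, 0, 0, 0, 0, 1], [0, 0, 0, 0, 0, 0, 1]])

```text
time_s: 11.25
tool_pos: [0.5369, -0.0136, 0.083]
tcp_rot: [-3.141, -0.001, 2.521]
wrist_force: [-0.7, -0.4, -2.2]
width: 0.0293
finger_force: 40.5
```

Threading the spindle freely (underside at about 0.070). Continuing down to just above the pin.

>>> servo_tool(rows=[[0, 0, 0.05, 0, 0, 0, 1], [0, 0, 0.05, 0, 0, 0, 1], [0, 0, 0.05, 0, 0, 0, 1], [0, 0, 0.05, 0, 0, 0, 1], [0, 0, 0.02, 0, 0, 0, 1], [0, 0, 0, 0, 0, 0, 1]])

```text
time_s: 11.85
tool_pos: [0.5369, -0.0136, 0.0652]
tcp_rot: [-3.141, -0.001, 2.521]
wrist_force: [0.3, -1.0, -2.9]
width: 0.0292
finger_force: 40.5
```

>>> servo_tool(rows=[[0, 0, 0.0125, 0, 0, 0, 1], [0, 0, 0.0125, 0, 0, 0, 1], [0, 0, 0.0125, 0, 0, 0, 1], [0, 0, 0, 0, 0, 0, 1], [0, 0, 0, 0, 0, 0, 1]])

```text
time_s: 12.35
tool_pos: [0.5371, -0.0137, 0.0627]
tcp_rot: [3.142, 0.0, 2.522]
wrist_force: [-0.7, -1.2, -2.3]
width: 0.0292
finger_force: 40.5
```

>>> servo_tool(rows=[[0, 0, 0.0125, 0, 0, 0, 1], [0, 0, 0.0125, 0, 0, 0, 1], [0, 0, 0, 0, 0, 0, 1], [0, 0, 0, 0, 0, 0, 1]])

```text
time_s: 12.75
tool_pos: [0.5371, -0.0137, 0.0606]
tcp_rot: [3.142, 0.0, 2.522]
wrist_force: [-0.4, -1.4, -1.6]
width: 0.0297
finger_force: 40.5
```

>>> servo_tool(rows=[[0, 0, 0.0125, 0, 0, 0, 1], [0, 0, 0, 0, 0, 0, 1], [0, 0, 0, 0, 0, 0, 1]])

```text
time_s: 13.05
tool_pos: [0.537, -0.0137, 0.0596]
tcp_rot: [-3.142, -0.0, 2.522]
wrist_force: [-1.4, -1.7, -2.0]
width: 0.0297
finger_force: 40.5
```

>>> servo_tool(rows=[[0, 0, 0.0125, 0, 0, 0, 1], [0, 0, 0, 0, 0, 0, 1], [0, 0, 0, 0, 0, 0, 1]])

```text
time_s: 13.35
tool_pos: [0.537, -0.0137, 0.0586]
tcp_rot: [-3.142, -0.0, 2.522]
wrist_force: [-0.4, -1.5, -1.2]
width: 0.0297
finger_force: 40.6
```

>>> servo_tool(rows=[[0, 0, 0.0125, 0, 0, 0, 1], [0, 0, 0, 0, 0, 0, 1], [0, 0, 0, 0, 0, 0, 1]])

```text
time_s: 13.65
tool_pos: [0.5371, -0.0137, 0.0576]
tcp_rot: [-3.142, -0.0, 2.521]
wrist_force: [-0.1, -1.6, -2.1]
width: 0.0296
finger_force: 40.6
```

No upward force with the underside about 3 mm below the pin's top, so the pin is in its hole. Continuing gently.

>>> servo_tool(rows=[[0, 0, 0.0125, 0, 0, 0, 1], [0, 0, 0, 0, 0, 0, 1], [0, 0, 0.0125, 0, 0, 0, 1], [0, 0, 0, 0, 0, 0, 1], [0, 0, 0, 0, 0, 0, 1]])

```text
time_s: 14.15
tool_pos: [0.5371, -0.0137, 0.0556]
tcp_rot: [3.142, 0.0, 2.521]
wrist_force: [-0.1, -1.6, -2.0]
width: 0.029
finger_force: 40.6
```

>>> servo_tool(rows=[[0, 0, 0.0125, 0, 0, 0, 1], [0, 0, 0, 0, 0, 0, 1], [0, 0, 0, 0, 0, 0, 1]])

```text
time_s: 14.45
tool_pos: [0.5371, -0.0137, 0.0546]
tcp_rot: [3.142, 0.0, 2.521]
wrist_force: [-0.6, -1.4, -2.9]
width: 0.029
finger_force: 40.6
```

>>> servo_tool(rows=[[0, 0, 0.01, 0, 0, 0, 1], [0, 0, 0, 0, 0, 0, 1], [0, 0, 0, 0, 0, 0, 1]])

```text
time_s: 14.75
tool_pos: [0.5371, -0.0137, 0.0539]
tcp_rot: [-3.142, 0.0, 2.521]
wrist_force: [-0.9, -2.4, -1.4]
width: 0.0292
finger_force: 40.6
```

>>> servo_tool(rows=[[0, 0, 0.008, 0, 0, 0, 1], [0, 0, 0, 0, 0, 0, 1], [0, 0, 0, 0, 0, 0, 1]])

```text
time_s: 15.05
tool_pos: [0.5371, -0.0137, 0.0533]
tcp_rot: [-3.142, 0.0, 2.522]
wrist_force: [-1.4, -2.4, 0.0]
width: 0.0292
finger_force: 40.6
```

>>> servo_tool(rows=[[0, 0, 0.006, 0, 0, 0, 1], [0, 0, 0, 0, 0, 0, 1], [0, 0, 0, 0, 0, 0, 1]])

```text
time_s: 15.35
tool_pos: [0.5371, -0.0137, 0.0529]
tcp_rot: [-3.142, -0.0, 2.522]
wrist_force: [-2.0, -2.2, 0.4]
width: 0.0294
finger_force: 40.7
```

>>> servo_tool(rows=[[0, 0, 0.006, 0, 0, 0, 1], [0, 0, 0, 0, 0, 0, 1], [0, 0, 0, 0, 0, 0, 1]])

```text
time_s: 15.65
tool_pos: [0.5371, -0.0137, 0.0528]
tcp_rot: [-3.141, -0.0, 2.522]
wrist_force: [-4.7, -1.7, 5.8]
width: 0.0294
finger_force: 41.4
```

>>> servo_tool(rows=[[0, 0, 0, 0, 0, 0, 0.6], [0, 0, 0, 0, 0, 0, 0.5], [0, 0, 0, 0, 0, 0, 0.3], [0, 0, 0, 0, 0, 0, 0.2], [0, 0, 0, 0, 0, 0, 0.1], [0, 0, 0, 0, 0, 0, 0], [0, 0, -0.1, 0, 0, 0, 0], [0, 0, -0.3, 0, 0, 0, 0], [0, 0, -0.5, 0, 0, 0, 0], [0, 0, -0.5, 0, 0, 0, 0], [0, 0, -0.4, 0, 0, 0, 0], [0, 0, -0.2, 0, 0, 0, 0]])

```text
time_s: 16.85
tool_pos: [0.5387, -0.0138, 0.217]
tcp_rot: [3.138, 0.006, 2.522]
wrist_force: [0.2, -1.0, 0.9]
width: 0.0854
finger_force: 0.0
```

```bash
cat > g.py <<'E'
from h import *
st=env.get_state();print(st["time_s"],st["tool_pos"],st["tcp_rot"],st["wrist_force"],st["width"])
s=env.snapshot("wrist");u=env.snapshot("side")
for n,z in dict(stand_tip=.096,plate_boss=.08,plate_hole=.046).items():
    print(n,[(round(d["p"],2),np.round(d["point"],1).tolist(),atz(s,d["point"],z).round(4)[:2].tolist()) for d in env.tip_of(n,s)[:3]])
cv2.imwrite("pics/4w.png",np.hstack([s["pixels"][60:360,60:460],cv2.resize(u["pixels"][150:240,180:300],(400,300),interpolation=cv2.INTER_CUBIC)]))
E
python3 g.py
```

```text
16.85 [ 0.53871715 -0.01384244  0.21700184] [3.13842452 0.00577332 2.52151098] [ 0.19471017 -0.99804391  0.891989  ] 0.08540817879200097
stand_tip [(0.65, [247.0, 187.8], [0.5361, -0.0162])]
plate_boss [(0.91, [248.5, 182.4], [0.5364, -0.0149]), (0.49, [180.4, 348.5], [0.6434, -0.1822])]
plate_hole [(0.92, [250.6, 205.8], [0.5648, -0.033])]
```

View pics/4w.png

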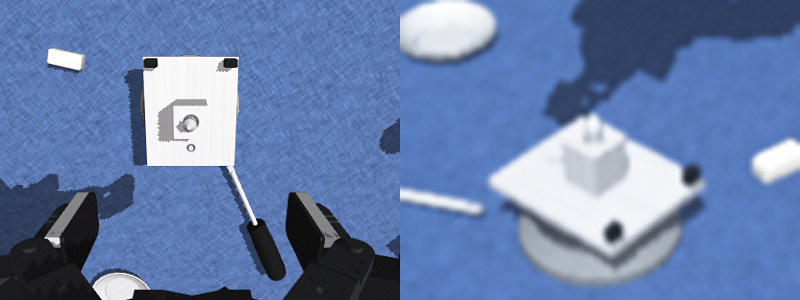

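The plate lies level over spindle and pin. Wrist crop: spindle in the bore at (190,123), hole at (191,147). Next is the dark collar.

>>> servo_tool(rows=[[0.15, 0.12, 0, 0, 0, 0, 0], [0.36, 0.306, 0, 0, 0, 0, 0], [0.36, 0.306, 0, 0, 0, 0, 0], [0.36, 0.306, 0, 0, 0, 0, 0], [0.36, 0.306, 0, 0, 0, 0, 0], [0.36, 0.306, 0, 0, 0, 0, 0], [0.36, 0.306, 0, 0, 0, 0, 0], [0.36, 0.306, 0, 0, 0, 0, 0], [0.22, 0.19, 0, 0, 0, -0.047, 0], [0, 0, 0, 0, 0, -0.047, 0], [0, 0, 0, 0, 0, -0.047, 0], [0, 0, 0, 0, 0, -0.047, 0]])

```text
time_s: 18.3
tool_pos: [0.4611, 0.281, 0.2101]
tcp_rot: [-3.14, -0.004, 3.119]
wrist_force: [0.7, -0.7, 0.3]
width: 0.0853
finger_force: 0.0
```

>>> servo_tool(rows=[[0, 0, 0, 0, 0, 0, 0], [0, 0, 0, 0, 0, 0, 0]])

```text
time_s: 18.5
tool_pos: [0.4619, 0.2805, 0.211]
tcp_rot: [-3.141, -0.002, 3.11]
wrist_force: [0.9, -0.2, 0.1]
width: 0.0856
finger_force: 0.0
```

```bash
cat > k.py <<'E'
from h import *
st=env.get_state();print(st["time_s"],st["tool_pos"],st["tcp_rot"])
s=env.snapshot("wrist"); Rt=R.from_euler("xyz",st["tcp_rot"]).as_matrix()
for d in env.tip_of("collar",s)[:3]: print(d, atz(s,d["point"],0))
for d in env.find_in("collar",s)[:3]: print(d)
hsv=cv2.cvtColor(s["pixels"],cv2.COLOR_BGR2HSV)
cv2.imwrite("pics/5w.png",s["pixels"]); np.save("pics/5w.npy",{k:s[k] for k in("K","k1","world_to_cam")},allow_pickle=True)
E
python3 k.py
```

```text
18.5 [0.46191785 0.28052025 0.21095463] [-3.14066460e+00 -2.16490241e-03  3.10955804e+00]
{'point': [227.1, 115.1], 'p': 0.8} [0.40364509 0.25628201 0.        ]
{'point': [254.8, 168.7], 'p': 0.67} [0.46286015 0.2840699  0.        ]
{'extent': [242.5, 155.2, 267.9, 190.5], 'p': 0.77}
{'extent': [210.8, 100.8, 240.6, 133.6], 'p': 0.71}
{'extent': [57.8, 112.1, 91.4, 147.0], 'p': 0.58}
```

View pics/5w.png

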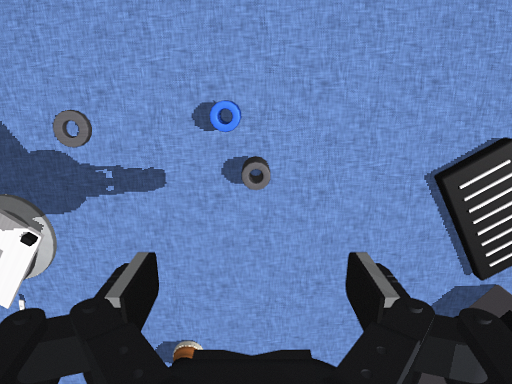

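```bash
python3 -c "
from h import *
w=np.load('pics/5w.npy',allow_pickle=True).item()
im=cv2.imread('pics/5w.png');hsv=cv2.cvtColor(im,cv2.COLOR_BGR2HSV)[150:200,238:280]
m=(hsv[...,1]<70).astype(np.uint8);n,l,st,c=cv2.connectedComponentsWithStats(m);i=1+st[1:,4].argmax();print(st[i])
for p in((257,174.5),(257,176)): print(atz(w,p,.036))
st=env.get_state();Rt=R.from_euler('xyz',st['tcp_rot']).as_matrix();p=atz(w,(257,174.5),.036);d=p-st['tool_pos'];d[2]=.012-st['tool_pos'][2];print(Rt.T@d/.08)
"
```

```text
[  4   7  28  33 698]
[0.46133959 0.286016   0.036     ]
[0.46288621 0.28597309 0.036     ]
[0.01574686 0.07113912 2.49811868]
```

Picture: dark collar's top ring centre at about (256,176), blue decoy at (226,116) clear of the fingers. Lowering and gripping.

>>> servo_tool(rows=[[-0.009, 0.06, 0.2, 0, 0, 0, 0], [0, 0, 0.4, 0, 0, 0, 0], [0, 0, 0.5, 0, 0, 0, 0], [0, 0, 0.5, 0, 0, 0, 0], [0, 0, 0.4, 0, 0, 0, 0], [0, 0, 0.3, 0, 0, 0, 0], [0, 0, 0.15, 0, 0, 0, 0], [0, 0, 0.05, 0, 0, 0, 0], [0, 0, 0, 0, 0, 0, 0.2], [0, 0, 0, 0, 0, 0, 0.4], [0, 0, 0, 0, 0, 0, 0.5], [0, 0, 0, 0, 0, 0, 0.6]], newtons=30)

```text
time_s: 19.85
tool_pos: [0.4646, 0.2855, 0.0136]
tcp_rot: [3.141, 0.002, 3.112]
wrist_force: [0.2, 0.1, 0.4]
width: 0.0344
finger_force: 0.0
```

>>> servo_tool(rows=[[0, 0, 0, 0, 0, 0, 0.8], [0, 0, 0, 0, 0, 0, 1], [0, 0, 0, 0, 0, 0, 1], [0, 0, 0, 0, 0, 0, 1]])

```text
time_s: 20.25
tool_pos: [0.4646, 0.2854, 0.0135]
tcp_rot: [3.141, 0.002, 3.112]
wrist_force: [-0.2, -0.3, 6.7]
width: 0.0282
finger_force: 30.6
```

>>> servo_tool(rows=[[0, 0, -0.05, 0, 0, 0, 1], [0, 0, -0.2, 0, 0, 0, 1], [0, 0, -0.4, 0, 0, 0, 1], [0, 0, -0.5, 0, 0, 0, 1], [0, 0, -0.4, 0, 0, 0, 1], [0, 0, -0.2, 0, 0, 0, 1], [0, 0, 0, 0, 0, 0, 1], [0, 0, 0, 0, 0, 0, 1]])

```text
time_s: 21.05
tool_pos: [0.463, 0.2847, 0.1507]
tcp_rot: [-3.141, -0.002, 3.112]
wrist_force: [0.0, -0.3, -0.5]
width: 0.0278
finger_force: 29.9
```

```bash
cat > m.py <<'E'
from h import *
st=env.get_state();print(st["time_s"],st["tool_pos"],st["tcp_rot"],st["width"])
s=env.snapshot("wrist"); zt=st["tool_pos"][2]-.0135+.036
print(proj(s,[*st["tool_pos"][:2],zt]))
np.save('pics/6w.npy',{k:s[k] for k in('K','k1','world_to_cam')},allow_pickle=True)
cv2.imwrite("pics/6w.png",s["pixels"]);cv2.imwrite("pics/6c.png",cv2.resize(s["pixels"][215:335,190:320],None,fx=4.5,fy=4.5,interpolation=cv2.INTER_CUBIC))
E
python3 m.py
```

```text
21.05 [0.46296017 0.28469802 0.15074513] [-3.14058504e+00 -1.92355294e-03  3.11205313e+00] 0.0278374196379314
[[251.12610105 279.8064766 ]]
```

View pics/6c.png

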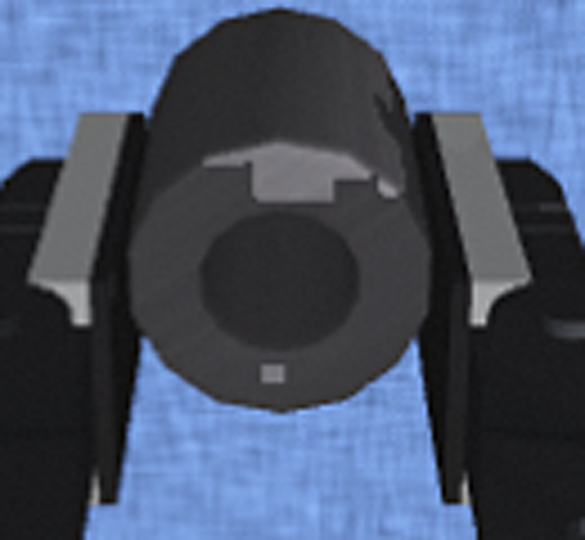

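```bash
python3 -c "
from h import *
w=np.load('pics/6w.npy',allow_pickle=True).item();st=env.get_state();z=.1507-.0135+.036
p=atz(w,(252.2,276.7),z);Rt=R.from_euler('xyz',st['tcp_rot']).as_matrix()
o=Rt.T@(p-st['tool_pos']);print(p,o)
# stay at this yaw: needed shift to bring collar axis over the stand
d=np.array([.5366,-.0135,0])-[*p[:2],0];print((Rt.T@d)/.08)"
```

```text
[0.46150105 0.28519721 0.1732    ] [ 0.00108718  0.00068438 -0.02335983]
[-1.04847056e+00 -3.70439665e+00  3.22587274e-03]
```

>>> servo_tool(rows=[[-0.05, -0.17, 0, 0, 0, 0, 1], [-0.12, -0.43, 0, 0, 0, 0, 1], [-0.12, -0.43, 0, 0, 0, 0, 1], [-0.12, -0.43, 0, 0, 0, 0, 1], [-0.12, -0.43, 0, 0, 0, 0, 1], [-0.12, -0.43, 0, 0, 0, 0, 1], [-0.12, -0.43, 0, 0, 0, 0, 1], [-0.12, -0.43, 0, 0, 0, 0, 1], [-0.1, -0.35, 0, 0, 0, 0, 1], [-0.06, -0.17, 0, 0, 0, 0, 1], [0, 0, 0, 0, 0, 0, 1], [0, 0, 0, 0, 0, 0, 1]])

```text
time_s: 22.3
tool_pos: [0.5384, -0.0129, 0.1514]
tcp_rot: [3.141, -0.002, 3.112]
wrist_force: [0.6, -0.1, -1.4]
width: 0.0282
finger_force: 30.0
```

```bash
python3 -c "
from h import *
st=env.get_state();print(st['time_s'],st['tool_pos'],st['tcp_rot'],st['wrist_force'])
Rt=R.from_euler('xyz',st['tcp_rot']).as_matrix();p=st['tool_pos']+Rt@[.0011,.0005,0]
print(p,(Rt.T@(np.array([.5366,-.0135,p[2]])-p))/.08)
u=env.snapshot('side');t=env.snapshot('top')
cv2.imwrite('pics/7.png',np.hstack([cv2.resize(i[a:a+90,b:b+90],(390,390),interpolation=cv2.INTER_CUBIC) for i,a,b in((t['pixels'],140,215),(u['pixels'],130,195))]))
"
```

```text
22.3 [ 0.53839227 -0.01289314  0.15144249] [ 3.14086860e+00 -1.73805048e-03  3.11174639e+00] [ 0.58436255 -0.06923386 -1.42102321]
[ 0.53730768 -0.01236053  0.15144476] [ 8.41699299e-03 -1.45009613e-02  4.12974526e-06]
```

View pics/7.png

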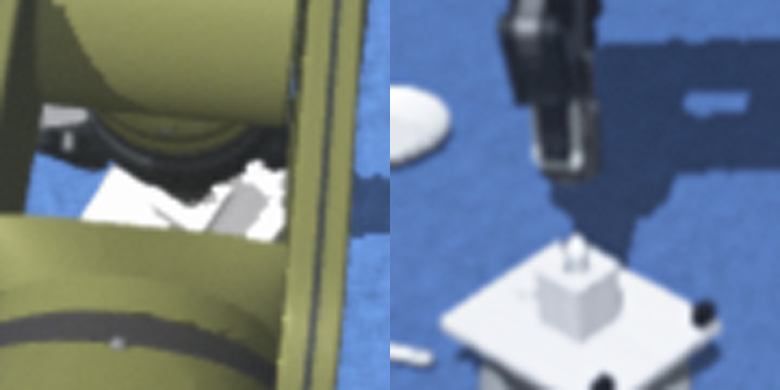

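Side view shows the held collar above the spindle, plate seated. I'll make the 1 mm correction and lower in small steps.

>>> servo_tool(rows=[[0.008, -0.0145, 0.1, 0, 0, 0, 1], [0, 0, 0.15, 0, 0, 0, 1], [0, 0, 0.12, 0, 0, 0, 1], [0, 0, 0.08, 0, 0, 0, 1], [0, 0, 0.03, 0, 0, 0, 1], [0, 0, 0, 0, 0, 0, 1]])

```text
time_s: 23.0
tool_pos: [0.538, -0.0143, 0.1132]
tcp_rot: [3.141, -0.001, 3.112]
wrist_force: [0.4, 0.3, -1.3]
width: 0.0279
finger_force: 29.9
```

>>> servo_tool(rows=[[0, 0, 0.02, 0, 0, 0, 1], [0, 0, 0.02, 0, 0, 0, 1], [0, 0, 0.02, 0, 0, 0, 1], [0, 0, 0.02, 0, 0, 0, 1], [0, 0, 0, 0, 0, 0, 1]])

```text
time_s: 23.5
tool_pos: [0.5382, -0.0144, 0.1073]
tcp_rot: [3.142, -0.0, 3.112]
wrist_force: [0.6, 0.2, 0.2]
width: 0.028
finger_force: 29.9
```

>>> servo_tool(rows=[[0, 0, 0.015, 0, 0, 0, 1], [0, 0, 0.015, 0, 0, 0, 1], [0, 0, 0, 0, 0, 0, 1]])

```text
time_s: 23.8
tool_pos: [0.5382, -0.0144, 0.1049]
tcp_rot: [-3.142, -0.0, 3.112]
wrist_force: [-0.3, -0.6, -0.9]
width: 0.0283
finger_force: 29.9
```

>>> servo_tool(rows=[[0, 0, 0.02, 0, 0, 0, 1], [0, 0, 0.02, 0, 0, 0, 1], [0, 0, 0, 0, 0, 0, 1]])

```text
time_s: 24.1
tool_pos: [0.5381, -0.0144, 0.1016]
tcp_rot: [3.142, -0.001, 3.112]
wrist_force: [0.1, -0.1, -0.4]
width: 0.0282
finger_force: 29.9
```

>>> servo_tool(rows=[[0, 0, 0.02, 0, 0, 0, 1], [0, 0, 0.02, 0, 0, 0, 1], [0, 0, 0.015, 0, 0, 0, 1], [0, 0, 0, 0, 0, 0, 1]])

```text
time_s: 24.5
tool_pos: [0.5381, -0.0144, 0.0972]
tcp_rot: [3.142, -0.001, 3.112]
wrist_force: [-0.7, -0.6, -0.6]
width: 0.0283
finger_force: 29.9
```

>>> servo_tool(rows=[[0, 0, 0.0125, 0, 0, 0, 1], [0, 0, 0.0125, 0, 0, 0, 1], [0, 0, 0, 0, 0, 0, 1], [0, 0, 0, 0, 0, 0, 1]])

```text
time_s: 24.9
tool_pos: [0.5383, -0.0144, 0.0955]
tcp_rot: [3.142, -0.0, 3.112]
wrist_force: [0.0, 0.3, -0.5]
width: 0.0281
finger_force: 30.0
```

>>> servo_tool(rows=[[0, 0, 0.0125, 0, 0, 0, 1], [0, 0, 0, 0, 0, 0, 1], [0, 0, 0, 0, 0, 0, 1]])

```text
time_s: 25.2
tool_pos: [0.5383, -0.0144, 0.0945]
tcp_rot: [3.142, -0.0, 3.112]
wrist_force: [-0.9, -0.0, -0.2]
width: 0.0281
finger_force: 30.0
```

>>> servo_tool(rows=[[0, 0, 0.008, 0, 0, 0, 1], [0, 0, 0, 0, 0, 0, 1], [0, 0, 0, 0, 0, 0, 1]])

```text
time_s: 25.5
tool_pos: [0.5383, -0.0144, 0.0939]
tcp_rot: [-3.142, 0.0, 3.112]
wrist_force: [0.6, 0.2, -0.5]
width: 0.0277
finger_force: 29.9
```

>>> servo_tool(rows=[[0, 0, 0.006, 0, 0, 0, 1], [0, 0, 0, 0, 0, 0, 1], [0, 0, 0, 0, 0, 0, 1]])

```text
time_s: 25.8
tool_pos: [0.5384, -0.0144, 0.0935]
tcp_rot: [-3.142, 0.0, 3.112]
wrist_force: [-0.7, 0.1, -0.1]
width: 0.0282
finger_force: 30.0
```

>>> servo_tool(rows=[[0, 0, 0.006, 0, 0, 0, 1], [0, 0, 0, 0, 0, 0, 1], [0, 0, 0, 0, 0, 0, 1]])

```text
time_s: 26.1
tool_pos: [0.5385, -0.0144, 0.0935]
tcp_rot: [-3.142, 0.0, 3.112]
wrist_force: [-1.4, -0.1, 3.9]
width: 0.0281
finger_force: 30.5
```

>>> servo_tool(rows=[[0, 0, 0.005, 0, 0, 0, 1], [0, 0, 0, 0, 0, 0, 1], [0, 0, 0, 0, 0, 0, 1]])

```text
time_s: 26.4
tool_pos: [0.5385, -0.0144, 0.0934]
tcp_rot: [-3.142, 0.0, 3.112]
wrist_force: [-3.8, 0.3, 8.0]
width: 0.0282
finger_force: 30.9
```

Contact on the boss (8 N at the expected height). Letting go and backing off.

>>> servo_tool(rows=[[0, 0, -0.006, 0, 0, 0, 1], [0, 0, 0, 0, 0, 0, 0.6], [0, 0, 0, 0, 0, 0, 0.5], [0, 0, 0, 0, 0, 0, 0.3], [0, 0, 0, 0, 0, 0, 0], [0, 0, 0, 0, 0, 0, 0], [0, 0, 0, 0, 0, 0, 0], [0, 0, -0.1, 0, 0, 0, 0], [0, 0, -0.3, 0, 0, 0, 0], [0, 0, -0.5, 0, 0, 0, 0], [0, 0, -0.5, 0, 0, 0, 0], [0, 0, -0.3, 0, 0, 0, 0]])

```text
time_s: 27.6
tool_pos: [0.5396, -0.0145, 0.2337]
tcp_rot: [-3.141, 0.006, 3.112]
wrist_force: [0.9, 0.8, 0.2]
width: 0.0854
finger_force: 0.0
```

>>> servo_tool(rows=[[0, 0, 0, 0, 0, 0, 0], [0, 0, 0, 0, 0, 0, 0]])

```text
time_s: 27.8
tool_pos: [0.5385, -0.0144, 0.2296]
tcp_rot: [-3.141, 0.001, 3.112]
wrist_force: [0.6, 0.1, -0.5]
width: 0.0855
finger_force: 0.0
```

```bash
python3 -c "
from h import *
st=env.get_state();print(st['time_s'],st['tool_pos'],st['width'])
u=env.snapshot('side');s=env.snapshot('wrist')
cv2.imwrite('pics/8.png',np.hstack([s['pixels'][60:360,60:460],cv2.resize(u['pixels'][150:240,180:300],(400,300),interpolation=cv2.INTER_CUBIC)]))
for d in env.tip_of('collar',s)[:2]: print(d, atz(s,d['point'],.08))
"
```

```text
27.8 [ 0.53847053 -0.01440103  0.22960219] 0.08545524637023903
{'point': [254.1, 179.2], 'p': 0.97} [ 0.53549479 -0.01171461  0.08      ]
{'point': [496.6, 37.9], 'p': 0.94} [0.4162087  0.20008228 0.08      ]
```

View pics/8.png

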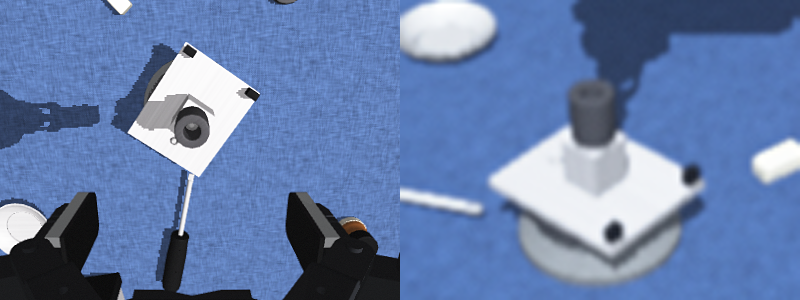

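The collar stands upright on the boss around the spindle (wrist crop (191,127)), the plate is flush and the arm is clear. Handing in.

```bash
python3 -c "
from workcell import env
print(env.finish_job())"
```

```text
the job is handed in; nothing more can be done
None
```

I seated the index plate flush over the spindle and pin and left the collar resting on its boss. I handed the job in at about 28 s with the gripper clear; the hand-in returned no verdict.

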